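Run check of a sliding-sash roller trolley

ROBOT

A 6-joint arm with a two-finger parallel gripper is mounted at the origin on the work surface. World frame = base frame: x ahead of the robot, y to its left, z up, the work surface at z = 0. Lengths are in m, angles in rad, forces in N, time in s.
With the tool pointing down it reaches from about 0.3 to 0.875 m from the base axis. Payload 6.4 kg.
Tool frame: the origin (TCP) lies midway between the tips of the shut fingers; the grasp point (between the pads) lies 19 mm behind it; z points along the fingers, y is the line along which they close (so a half turn about z gives the same grasp; the last joint's range is limited). The gripper opens to 85 mm and grips with 20 to 120 N. Pads are 22 mm wide; open, the fingers measure 114 mm over their backs; the gripper's body (76 mm by 85 mm) begins 54 mm behind the grasp point. The pads swing forward as they close: fully open they stand 13 mm farther back than shut.
Start: joints at [-1.468, 0.181, 1.607, -0, 1.354, -0.206], TCP at [0.175, -0.548, 0.231] pointing down, gripper open.
Joint ranges: [-2.99, 2.99], [-0.89, 2.07], [0.3, 2.58], [-1.14, 4.28], [0, 2.63], [-3.12, 3.12]. Speed limits (rad/s): [2.57, 2.57, 3.01, 3.14, 3.14, 3.14].

INTERFACE

Orientations are given as a unit quaternion [w, x, y, z].
In Python, from bench import get_obs, camera, hand_in gives the robot as it stands.
- The arm moves only by the tool carry_out, never from a script. Its argument "plan" is a list that holds one entry, the list of rows, each a list of 7 numbers: the shift along the world's x, y, z in m, then the turn, a rotation vector about the world's x, y, z in rad, then the opening, from 0 (shut) to 1 (fully open). In form: [[[x, y, z, rx, ry, rz, hand], ...]]. A call has exactly 5 rows; each row is the pose to reach, as a shift and turn from the pose commanded when the call began; what a row does not reach only later rows make up. A row lasts 1/12 s, in which the tool goes at most 41.7 mm and 7.16 degrees, less where a joint would pass 70% of its speed; a pose out of reach is approached as far as the arm can. A call with a gripper value outside its range is refused whole. The fingers move at their own pace and stop on an object; the grip force is fixed at half the most. Time passes only in rows, so rows that repeat a pose let the fingers close, or fill a call up. It gives the time, the measured TCP pose, the force, the opening and the grip force at its end, in the units of the state.
- get_obs(): the state, without advancing time (a new reading comes with each control period).
- camera(name): name is "scene" or "top"; returns a dict with "pixels" (384x512x3 uint8, red, green, blue), "z_map" (384x512 float32, m along the optical axis (not along the pixel's ray), 0 where there is no reading), "camera_matrix" (3x3 intrinsics, pixels), "cam_to_world" (4x4, takes a point from camera to world coordinates). Camera axes: x right, y up, looking along -z (the intrinsics and any distortion apply to the point x, -y, -z); pixel columns grow to the right and rows downward; lengths in m; the calibration is good to about 2 mm. A picture is of the moment at which its call begins.
- hand_in(): hands the job in; it is judged then, once.
The state is a dict: "time_s": time; "q": joint angles; "dq": joint speeds; "joint_efforts": joint torques, N m; "eef_pos": TCP position; "eef_rot": TCP orientation; "wrist_force": force on the tool from outside, world axes, zero at the start; "torque": the same for the moment, N m; "opening": opening from 0.0 (shut) to 1.0 (fully open); "grasp_force": force on a finger pad.
Only numpy, scipy, OpenCV 4.12 (cv2) and the standard library are available. Lean on these libraries where they do the work, as an engineer would, in place of code of your own. Each camera call takes 0.05 s, during which the arm holds its last target. There are 200 camera calls.

TASK

Check that the sash trolley rolls freely: push it by its orange post up the sloping rail until the post is in the red section, keep it still there for about a second, then let go so that it rolls down by itself, untouched all through the blue section. Below the blue section catch it gently, before it can run into the lower buffer, and bring it to rest with the post level with the yellow pointer; the sprung cover that carries the post shows every knock and must never be shifted on the trolley by more than about 10 mm. Finish while holding the trolley still at the pointer, and leave the things lying around alone.

Things in the scene. Friction and masses are not known exactly. Their poses are not given: they have to be found in the camera images.
- rail: Fixed aluminium rail, 84 x 740 mm, on a white board 166 x 800 x 12 mm. Origin: centre of the board's underside, on the bench. It runs along its y axis and rises to +y at 0.036 rad; running surface 75 mm above the bench at the origin. Its 8 mm high lips are blue at run 0.32-0.44 m, red at 0.49-0.56 m. Rubber buffers at both ends of the travel. Place and yaw (up to 0.22 rad) vary.
- run (a joint): Travel of the trolley's chassis, m: 0 at the lower buffer (start), uphill positive, 0.56 at the upper buffer. Captive on the rail; rolls down unless held. Chassis 0.45 kg (0.8 to 1.4 times that) plus cover 0.15 kg, drag 0.55 N per m/s, dry friction 0.03 N, slope force 0.21 N nominal. Let go in the red it reaches 0.2 to 0.38 m/s before the pointer; time constant about 1.1 s.
- trolley: The trolley's dark chassis, 40 x 90 mm, with white rollers, hidden under the steel cover; no need to touch it. Origin: on the running surface at its middle; y axis uphill along the rail, z square to it.
- give (a joint): Shift of the sprung steel cover (56 mm wide, 140 mm long, top face 42 mm above the running surface, the post on it in the middle) on the chassis, along the rail, m: 0 centred, positive uphill, stops at 0.022. Spring 60 N/m, damping 3 N per m/s. Holding the trolley on the slope shifts it by about 0.003. A shift over 0.012 either way counts as a knock.
- post (a point): Centre of the orange post, 34 x 34 mm (sides along and across the rail), 55 mm tall, standing on the cover: 69.5 mm above the running surface. At run 0 and give 0 it lies 280 mm downhill of rail's origin, at run 0.56 m 280 mm uphill.
- pointer: Fixed yellow pointer on the board at the far (+x) side of the rail; 50 x 28 mm foot, stem, 8 mm wide tip 89 mm above the foot's underside, lower than the trolley's cover. Origin: underside of the foot below the tip; axes turned as the rail's yaw. The post is level with it when post has y = 0 (within 12 mm) in this frame: at run 0.055 to 0.145 m.
- mug: Empty green ceramic mug, 80 mm diameter, 92 mm high, upright; origin at the centre of its underside. Leave alone.
- bit_case: Closed grey plastic bit case, 75 x 120 x 38 mm; origin at the centre of its underside. Leave alone.
- spirit_level: Short aluminium spirit level, 22 x 230 x 40 mm, standing on edge; origin at the centre of its underside. Leave alone.
- screwdriver: Red-handled screwdriver lying on the bench; origin at its underside. Leave alone.

How it is judged:
On the way, in this order (a step that is already met when the one before it is completed fails the run):
1. trolley held still by the robot with its post in the red section (value of joint run above 0.485 m and velocity of joint run between -0.04 and 0.04 m/s and contact force between any of the arm, the fingers and trolley above 0.02 N), for 0.4 s.
2. trolley rolls down untouched in the blue section (value of joint run between 0.32 and 0.44 m and velocity of joint run below -0.07 m/s and contact force between each of the arm, the fingers and trolley below 0.02 N), for 0.25 s.
3. trolley caught and kept still by the robot at the pointer (y of post in the frame of pointer between -0.012 and 0.012 m and velocity of joint run between -0.03 and 0.03 m/s and contact force between any of the arm, the fingers and trolley above 0.02 N), for 1 s.
At the end, for the whole second after the job is handed in: The robot holds the trolley still (under 0.03 m/s), touching it, with the post within 12 mm of the yellow pointer along the rail (all of step 3); the arm keeps its last pose, push and grip.
It fails at once if trolley touched while rolling down through the blue section (value of joint run between 0.33 and 0.43 m and velocity of joint run below -0.06 m/s and contact force between any of the arm, the fingers and trolley above 0.2 N).
It fails at once if trolley knocked: its sprung cover shifted by more than 12 mm (value of joint give above 0.012 m or value of joint give below -0.012 m).
It fails at once if trolley runs into the lower buffer (value of joint run below 0.012 m and velocity of joint run below -0.06 m/s).
It fails at once if pointer hit hard (contact force between any of the arm, the fingers and pointer above 15 N).
It fails at once if a bystander is moved (distance of any of mug, bit_case, spirit_level, screwdriver from where it was at the start of the episode above 0.02 m).
It also fails if it takes over 45 s, if anything falls off the work surface, if the arm or the gripper's body presses on something with over 40 N, if the wrist force passes 120 N, or if a joint passes its speed limit or range.

## Working session

There is one attempt and no reset: what is moved stays moved. The work goes in short steps, Python scripts to look and compute and a tool call to move; the robot and the scene stay as the last step left them, time stands still between calls to the robot, and variables do not carry over. Pictures are saved under pics/ and viewed, at most 10 in all, crops included, and the job is handed in when it is done.

Besides the shell and the picture viewer there is one more tool, called as name(argument=value, ...) on one line, values as JSON. carry_out: Moves the arm, as the interface text tells. Its arguments: {"type":"object","properties":{"plan":{"type":"array","items":{"type":"array","items":{"type":"array","items":{"type":"number"}}}}},"required":["plan"]}

```bash
mkdir -p pics; ls
cat > h.py <<'E'
import numpy as np, cv2
from bench import get_obs, camera, hand_in
def pts(c):
    K=np.array(c["camera_matrix"]);T=np.array(c["cam_to_world"]);z=c["z_map"]
    v,u=np.mgrid[:z.shape[0],:z.shape[1]]
    P=np.stack([(u-K[0,2])/K[0,0]*z,-(v-K[1,2])/K[1,1]*z,-z],-1)
    return P@T[:3,:3].T+T[:3,3]
def save(c,n): cv2.imwrite(f"pics/{n}.png",c["pixels"][:,:,::-1])
def hsv(c): return cv2.cvtColor(c["pixels"],cv2.COLOR_RGB2HSV)
E
python3 - <<'E'
from h import *
o=get_obs();print(o)
for n in("scene","top"):
    c=camera(n);save(c,n+"0");np.savez(n+"0.npz",**{k:np.array(v) for k,v in c.items()})
    print(n,c["camera_matrix"],c["cam_to_world"],[k for k in c])
E
```

```text
pics
{'time_s': 0.0, 'q': array([-1.46829654e+00,  1.81501543e-01,  1.60799814e+00,  4.25004886e-05,
        1.35377924e+00, -2.06305937e-01]), 'dq': array([-0.00036496,  0.00121782, -0.00054822, -0.00019236, -0.00028311,
        0.00067844]), 'joint_efforts': array([ 1.74363788e-03, -4.44870579e+01, -3.51336551e+01, -3.07087448e-04,
        9.08013317e-03,  3.12218219e-06]), 'eef_pos': array([ 0.17472497, -0.54724855,  0.23041112]), 'eef_rot': array([-8.40920748e-04,  9.88103896e-01,  1.53785500e-01,  6.44615207e-05]), 'wrist_force': array([-0.16009224,  0.04059467,  0.21129482]), 'torque': array([ 0.035205  ,  0.02695472, -0.03288609]), 'grasp_force': 0.0, 'opening': 0.9957621090926639}
scene [[385.97921885   0.         257.1112676 ]
 [  0.         385.97921885 191.80741565]
 [  0.           0.           1.        ]] [[ 0.73676104 -0.44468054  0.50935487  1.28350888]
 [ 0.67578249  0.50921645 -0.53293211 -0.85267249]
 [-0.02238734  0.73685672  0.67567817  1.04123704]
 [ 0.          0.          0.          1.        ]] ['pixels', 'z_map', 'camera_matrix', 'cam_to_world']
top [[358.54545413   0.         254.37197422]
 [  0.         358.54545413 191.20439703]
 [  0.           0.           1.        ]] [[-0.14987448  0.96522624 -0.2141867   0.39077679]
 [-0.98868925 -0.14753718  0.02695096 -0.11250704]
 [-0.00558673  0.21580335  0.97642086  1.04878486]
 [ 0.          0.          0.          1.        ]] ['pixels', 'z_map', 'camera_matrix', 'cam_to_world']
```

View pics/scene0.png

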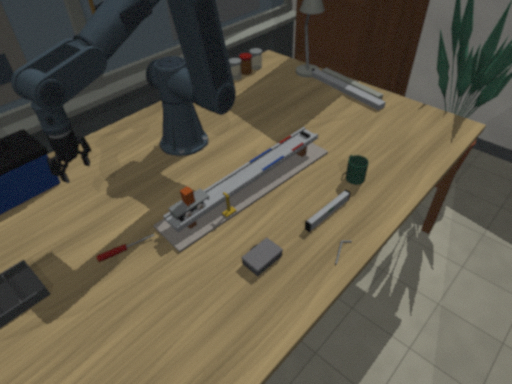

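View pics/top0.png

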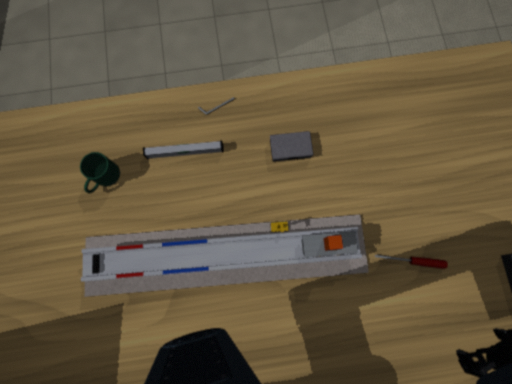

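The scene view shows the post at about (187,195), the pointer at (228,205) and the uphill end at (310,140). In the top view the post is at (333,243), the pointer foot at (280,227), the blue lips at x≈162–208 and the red lips at x≈117–143.

```bash
cat >> h.py <<'E'
def ray(c,u,v,z):
    K=np.array(c["camera_matrix"]);T=np.array(c["cam_to_world"])
    d=T[:3,:3]@np.array([(u-K[0,2])/K[0,0],-(v-K[1,2])/K[1,1],-1.]);o=T[:3,3]
    return o+d*(z-o[2])/d[2]
COL={"red":((0,120,60),(6,255,255)),"blue":((105,130,60),(125,255,255)),"orange":((7,170,120),(16,255,255)),"yellow":((20,170,110),(32,255,255))}
def blobs(c,col,amin=8):
    m=cv2.inRange(hsv(c),*[np.array(a) for a in COL[col]])
    n,l,s,ce=cv2.connectedComponentsWithStats(m)
    return m,[(l==i,s[i],ce[i]) for i in range(1,n) if s[i][4]>=amin]
E
python3 - <<'E'
from h import *
for n in("top","scene"):
    c=dict(np.load(n+"0.npz"));P=pts(c);c["pixels"]=c["pixels"].astype(np.uint8)
    for col in COL:
        m,b=blobs(c,col)
        for l,s,ce in b:
            if 60<ce[1]<300: 
                q=P[l&(c["z_map"]>0)]
                print(n,col,s,ce.round(1),np.median(q,0).round(3),q.min(0).round(3),q.max(0).round(3))
E
```

```text
top red [117 244  25   6  81] [128.8 246.5] [0.503 0.214 0.093] [0.497 0.18  0.008] [0.519 0.273 0.097]
top red [117 273  26   5  75] [129.3 274.8] [0.429 0.216 0.093] [0.424 0.183 0.089] [0.435 0.248 0.097]
top blue [162 239  45   7 153] [184.1 242.2] [0.492 0.067 0.088] [0.485 0.009 0.009] [0.508 0.132 0.093]
top blue [163 267  45   7 146] [184.9 269.9] [0.42  0.073 0.088] [0.413 0.014 0.078] [0.428 0.13  0.093]
top orange [329 236  13  13 136] [334.8 242. ] [ 0.429 -0.313  0.162] [ 0.415 -0.328  0.158] [ 0.443 -0.298  0.166]
top yellow [271 222  17  10 114] [278.3 226.1] [ 0.501 -0.191  0.023] [ 0.481 -0.217  0.018] [ 0.518 -0.172  0.105]
scene red [280 136  10   7  16] [284.6 139.1] [0.433 0.218 0.093] [0.428 0.186 0.088] [0.441 0.248 0.099]
scene red [ 97 245  30  16 150] [111.3 252.4] [ 0.35  -0.596  0.023] [ 0.329 -0.64   0.01 ] [ 0.367 -0.547  0.03 ]
scene orange [181 187  11   8  52] [185.8 190.3] [ 0.434 -0.314  0.162] [ 0.418 -0.329  0.159] [ 0.447 -0.3    0.166]
scene yellow [223 208  12   8  40] [228.9 211.4] [ 0.51  -0.198  0.023] [ 0.497 -0.218  0.018] [ 0.522 -0.177  0.033]
```

Run:
```python
from h import *
a=cv2.imread("pics/top0.png")[205:285,255:375];b=cv2.imread("pics/scene0.png")[175:235,180:270]
cv2.imwrite("pics/crop1.png",np.vstack([cv2.resize(a,(480,320),interpolation=2),cv2.resize(b,(480,320),interpolation=2)][:2])[:600] if 0 else np.hstack([cv2.resize(a,(450,300),interpolation=2),cv2.resize(b,(350,300),interpolation=2)]))
# yellow points with heights
for n in("top","scene"):
    c=dict(np.load(n+"0.npz"));P=pts(c)
    m,_=blobs(c,"yellow");m=cv2.inRange(hsv(c),np.array((18,110,70)),np.array((34,255,255)))
    v,u=np.nonzero(m);
    r={"top":(265,310,210,240),"scene":(215,245,185,222)}[n]
    k=(u>r[0])&(u<r[1])&(v>r[2])&(v<r[3]);v,u=v[k],u[k];q=P[v,u]
    k=q[:,2]>0.04;print(n,np.c_[u,v,q.round(3)][k])
# lip lines
c=dict(np.load("top0.npz"));P=pts(c);L={0:[],1:[]}
for col in("red","blue"):
    _,b=blobs(c,col)
    b=[x for x in b if x[2][0]<230]
    for x in b:
        q=P[x[0]];q=q[(q[:,2]>.08)&(q[:,2]<.1)];L[int(np.median(q[:,0])>.46)].append(q)
for k in L:
    q=np.vstack(L[k]);p=np.polyfit(q[:,1],q[:,0],1);print(k,p,len(q))
```

```text
top [[ 2.810e+02  2.150e+02  3.910e-01 -1.130e-01  1.049e+00]
 [ 3.020e+02  2.170e+02  3.910e-01 -1.130e-01  1.049e+00]
 [ 2.830e+02  2.200e+02  3.910e-01 -1.130e-01  1.049e+00]
 [ 2.790e+02  2.230e+02  5.040e-01 -1.910e-01  9.700e-02]
 [ 2.800e+02  2.230e+02  5.030e-01 -1.930e-01  9.900e-02]
 [ 2.810e+02  2.230e+02  5.030e-01 -1.960e-01  1.010e-01]
 [ 2.820e+02  2.230e+02  5.030e-01 -1.990e-01  9.500e-02]
 [ 2.830e+02  2.230e+02  5.020e-01 -2.010e-01  9.900e-02]
 [ 2.790e+02  2.240e+02  5.010e-01 -1.900e-01  9.900e-02]
 [ 2.800e+02  2.240e+02  5.010e-01 -1.930e-01  9.700e-02]
 [ 2.810e+02  2.240e+02  5.000e-01 -1.950e-01  9.800e-02]
 [ 2.820e+02  2.240e+02  5.000e-01 -1.980e-01  9.600e-02]
 [ 2.830e+02  2.240e+02  4.990e-01 -2.010e-01  9.800e-02]
 [ 2.780e+02  2.250e+02  5.030e-01 -1.900e-01  6.200e-02]
 [ 2.790e+02  2.250e+02  4.980e-01 -1.900e-01  1.000e-01]
 [ 2.800e+02  2.250e+02  4.980e-01 -1.920e-01  1.000e-01]
 [ 2.810e+02  2.250e+02  4.970e-01 -1.950e-01  9.900e-02]
 [ 2.820e+02  2.250e+02  4.970e-01 -1.970e-01  1.010e-01]
 [ 2.830e+02  2.250e+02  4.980e-01 -2.010e-01  9.200
[... 2938 characters left out ...]
02]
 [ 2.27e+02  2.04e+02  5.05e-01 -1.99e-01  5.90e-02]
 [ 2.28e+02  2.04e+02  5.07e-01 -1.96e-01  5.80e-02]
 [ 2.29e+02  2.04e+02  5.06e-01 -1.90e-01  5.40e-02]
 [ 2.27e+02  2.05e+02  5.05e-01 -2.00e-01  5.50e-02]
 [ 2.28e+02  2.05e+02  5.08e-01 -1.97e-01  5.50e-02]
 [ 2.29e+02  2.05e+02  5.07e-01 -1.92e-01  5.00e-02]
 [ 2.27e+02  2.06e+02  5.05e-01 -2.00e-01  4.90e-02]
 [ 2.28e+02  2.06e+02  5.06e-01 -1.96e-01  4.80e-02]
 [ 2.29e+02  2.06e+02  5.05e-01 -1.91e-01  4.30e-02]
 [ 2.30e+02  2.06e+02  5.06e-01 -1.86e-01  4.00e-02]
 [ 2.27e+02  2.07e+02  5.03e-01 -1.98e-01  4.20e-02]
 [ 2.28e+02  2.07e+02  5.05e-01 -1.96e-01  4.20e-02]]
0 [0.06560881 0.41534787] 219
1 [0.07164116 0.48700143] 210
```

View pics/crop1.png

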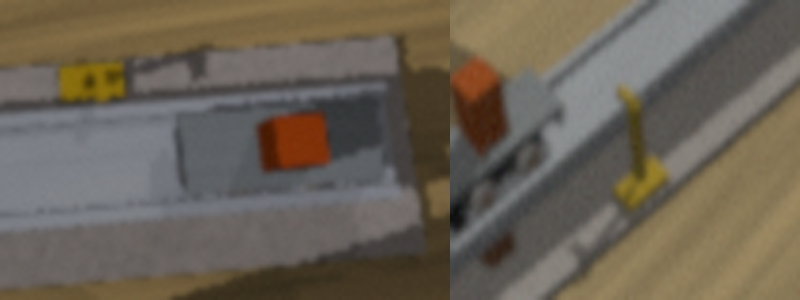

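The crop shows the post on the cover, and the pointer's bent tip at about (225,194) in the scene view, so the pointer is near run 0.12. I'll move in downhill of the post with the fingers shut.

carry_out(plan=[[[0.031,0.022,0,0,0,-0.095,0],[0.063,0.045,0,0,0,-0.19,0],[0.094,0.067,0,0,0,-0.285,0],[0.125,0.089,0,0,0,-0.377,0],[0.157,0.111,0,0,0,-0.377,0]]])

```text
time_s: 0.52
eef_pos: [0.3327, -0.4354, 0.2309]
eef_rot: [-0.0, 0.999, -0.037, -0.0]
wrist_force: [-0.1, -1.0, 0.0]
opening: 0.296
grasp_force: 0.0
```

carry_out(plan=[[[0.031,0.022,0,0,0,0,0],[0.063,0.045,0,0,0,0,0],[0.094,0.067,-0.02,0,0,0,0],[0.094,0.067,-0.055,0,0,0,0],[0.094,0.067,-0.09,0,0,0,0]]])

```text
time_s: 0.93
eef_pos: [0.4283, -0.3686, 0.1414]
eef_rot: [0.001, 0.999, -0.032, 0.001]
wrist_force: [0.4, -0.6, -0.9]
opening: -0.004
grasp_force: 0.0
```

Run:
```python
from h import *
o=get_obs();print(o["time_s"],o["eef_pos"],o["eef_rot"],o["wrist_force"],o["opening"])
R=__import__("scipy.spatial.transform",fromlist=["Rotation"]).Rotation
w,x,y,z=o["eef_rot"];print(R.from_quat([x,y,z,w]).as_matrix().round(3))
c=camera("scene");t=camera("top")
a=c["pixels"][150:240,140:260];b=t["pixels"][190:290,290:423]
cv2.imwrite("pics/c2.png",np.hstack([cv2.resize(i,(400,300),interpolation=2) for i in(a,b)])[:,:,::-1])
```

```text
0.9333 [ 0.42834319 -0.36862578  0.14135314] [ 0.00126371  0.99948873 -0.03192564  0.00119811] [ 0.41993223 -0.62744184 -0.91100696] -0.004320985714414897
[[ 0.998 -0.064  0.002]
 [-0.064 -0.998 -0.003]
 [ 0.002  0.002 -1.   ]]
```

View pics/c2.png

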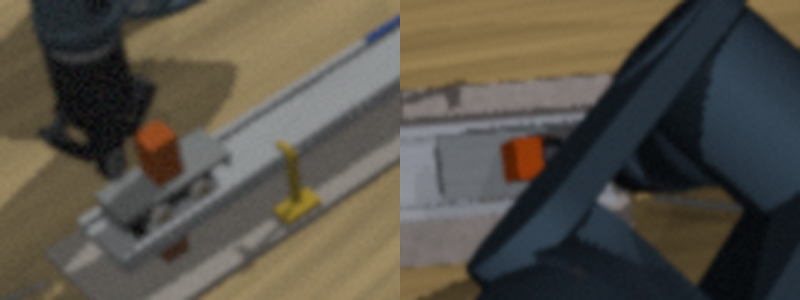

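Shut fingers are just downhill of the post, which is at about (160,150) in the left half of the crop, with nothing touching. I'll go down to height and push slowly.

carry_out(plan=[[[-0.002,0,-0.006,0,0,0,0],[-0.002,0,-0.012,0,0,0,0],[-0.002,0.003,-0.012,0,0,0,0],[-0.001,0.006,-0.012,0,0,0,0],[-0.001,0.009,-0.012,0,0,0,0]]])

```text
time_s: 1.45
eef_pos: [0.4252, -0.3616, 0.1308]
eef_rot: [0.001, 0.999, -0.034, 0.001]
wrist_force: [-0.3, 0.3, 0.9]
opening: -0.0
grasp_force: 0.0
```

carry_out(plan=[[[0,0.003,0,0,0,0,0],[0,0.006,0,0,0,0,0],[0.001,0.009,0,0,0,0,0],[0.001,0.012,0,0,0,0,0],[0.001,0.015,0.001,0,0,0,0]]])

```text
time_s: 1.87
eef_pos: [0.4258, -0.3454, 0.1303]
eef_rot: [-0.0, 0.999, -0.034, -0.0]
wrist_force: [0.3, 0.3, 0.0]
opening: 0.001
grasp_force: 0.0
```

```bash
cat >> h.py <<'E'
U=np.array([.068,.998])
def post(show=True):
    "post t (along rail, from base) by orange centroid ray to top plane, both cams"
    out=[]
    tm=get_obs()["time_s"]
    for n in("scene","top"):
        c=camera(n);P=pts(c);m,b=blobs(c,"orange",15)
        q=P[(m>0)&(c["z_map"]>0)];q=q[(q[:,2]>.1)&(q[:,2]<.2)&(q[:,0]>.38)&(q[:,0]<.52)]
        k=q[:,2]>q[:,2].max()-.012
        out.append((n,len(q),k.sum(),((q[k,:2].max(0)+q[k,:2].min(0))/2@U).round(4),(q[k,:2].mean(0)@U).round(4),q[k].mean(0).round(4)))
    o=get_obs();print(tm,o["time_s"],"tcp",o["eef_pos"].round(4),(o["eef_pos"][:2]@U).round(4),"F",o["wrist_force"].round(2))
    for x in out: print(*x)
E
python3 -c "
from h import *
post()"
```

```text
Traceback (most recent call last):
  File "h.py", line 27, in post
    k=q[:,2]>q[:,2].max()-.012
             ~~~~~~~~~~^^
ValueError: zero-size array to reduction operation maximum which has no identity
```

```bash
sed -i 's/"orange":((7,170,120),(16,255,255))/"orange":((3,150,60),(17,255,255))/; s/(q\[:,2\]>.1)&/(q[:,2]>.115)\&/; s/        k=q\[:,2\]>q/        if len(q)<8: out.append((n,"none"));continue\n&/' h.py
python3 -c "
from h import *
post()"
```

```text
1.9667 2.0667 tcp [ 0.4259 -0.3458  0.1304] -0.3161 F [-0.06 -0.28  0.41]
scene 139 7 -0.2936 -0.293 [ 0.4393 -0.3235  0.1769]
top 35 9 -0.2751 -0.2713 [ 0.4402 -0.3019  0.1569]
```

```bash
cat >> h.py <<'E'
def meas(c):
    P=pts(c);m,_=blobs(c,"orange",1)
    q=P[(m>0)&(c["z_map"]>0)];q=q[(q[:,2]>.115)&(q[:,2]<.2)&(q[:,0]>.38)&(q[:,0]<.52)]
    if len(q)<10: return len(q),
    t=q[:,:2]@U
    top=q[:,2]>.145+.036*(t+.03) if 0 else q[:,2]>(.172+.036*t-.006)
    return len(q),top.sum(),np.percentile(t,[4,50,96]).round(4),(np.percentile(t[top],[4,50,96]).round(4) if top.sum()>4 else None)
def post():
    t0=get_obs()["time_s"];r=[(n,*meas(camera(n))) for n in("scene","top")];o=get_obs()
    print(t0,o["time_s"],"tcp",o["eef_pos"].round(4),"t",(o["eef_pos"][:2]@U).round(4))
    for x in r: print(*x)
E
python3 - <<'E'
from h import *
for n in("scene","top"):
    c=dict(np.load(n+"0.npz"));print(n,*meas(c))
post()
c=camera("scene");t=camera("top")
a=c["pixels"][150:240,140:260];b=t["pixels"][190:290,290:423]
cv2.imwrite("pics/c3.png",np.hstack([cv2.resize(i,(400,300),interpolation=2) for i in(a,b)])[:,:,::-1])
E
```

```text
scene 161 74 [-0.2979 -0.2883 -0.271 ] [-0.2977 -0.2852 -0.2699]
top 234 191 [-0.2985 -0.2787 -0.2658] [-0.2988 -0.2824 -0.2674]
2.0667 2.1667 tcp [ 0.4258 -0.3459  0.1303] t -0.3163
scene 143 65 [-0.2984 -0.2857 -0.2694] [-0.3002 -0.2841 -0.2682]
top 36 6 [-0.2797 -0.2665 -0.2655] [-0.2823 -0.2726 -0.2666]
```

View pics/c3.png

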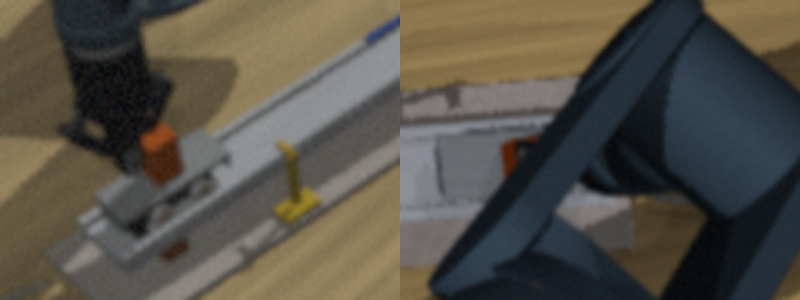

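The finger is practically touching the post, at about (160,150) in the left half of the crop. Ramping up the push.

carry_out(plan=[[[0,0.002,0,0,0,0,0],[0,0.005,0,0,0,0,0],[0.001,0.009,0,0,0,0,0],[0.001,0.014,0.0005,0,0,0,0],[0.0014,0.02,0.0007,0,0,0,0]]])

```text
time_s: 2.68
eef_pos: [0.4272, -0.3254, 0.131]
eef_rot: [0.0, 0.999, -0.034, 0.0]
wrist_force: [0.2, -1.4, -0.4]
opening: -0.0
grasp_force: 0.2
```

carry_out(plan=[[[0.0005,0.007,0.0003,0,0,0,0],[0.001,0.0152,0.0005,0,0,0,0],[0.0017,0.0246,0.0009,0,0,0,0],[0.0024,0.0352,0.0013,0,0,0,0],[0.0032,0.047,0.0017,0,0,0,0]]])

```text
time_s: 3.1
eef_pos: [0.4304, -0.2777, 0.1327]
eef_rot: [-0.0, 0.999, -0.034, -0.0]
wrist_force: [0.9, -1.3, 0.0]
opening: 0.001
grasp_force: 0.2
```

carry_out(plan=[[[0.0009,0.013,0.0005,0,0,0,0],[0.0018,0.027,0.001,0,0,0,0],[0.0029,0.042,0.0015,0,0,0,0],[0.004,0.058,0.0021,0,0,0,0],[0.005,0.074,0.0027,0,0,0,0]]])

```text
time_s: 3.52
eef_pos: [0.4354, -0.2031, 0.1355]
eef_rot: [-0.0, 0.999, -0.034, 0.0]
wrist_force: [0.7, -0.2, -0.1]
opening: 0.002
grasp_force: 0.2
```

carry_out(plan=[[[0.0011,0.016,0.0006,0,0,0,0],[0.0022,0.032,0.0012,0,0,0,0],[0.0033,0.048,0.0017,0,0,0,0],[0.0044,0.064,0.0023,0,0,0,0],[0.0054,0.08,0.0029,0,0,0,0]]])

```text
time_s: 3.93
eef_pos: [0.4406, -0.123, 0.1384]
eef_rot: [-0.0, 0.999, -0.034, 0.0]
wrist_force: [0.6, 0.4, -0.0]
opening: -0.0
grasp_force: 0.2
```

Run:
```python
from h import *
o=get_obs();print(o["time_s"],o["eef_pos"],o["eef_pos"][:2]@U,o["wrist_force"],o["dq"])
```

```text
3.9333 [ 0.44061484 -0.12297412  0.1383941 ] -0.09276636573897905 [ 0.63687027  0.41066331 -0.04044814] [ 0.38227775 -0.11108974  0.09679296  0.0007994   0.01133348  0.37976068]
```

carry_out(plan=[[[0.0011,0.016,0.0006,0,0,0,0],[0.0022,0.032,0.0012,0,0,0,0],[0.0033,0.048,0.0017,0,0,0,0],[0.0044,0.064,0.0023,0,0,0,0],[0.0054,0.08,0.0029,0,0,0,0]]])

```text
time_s: 4.35
eef_pos: [0.4459, -0.043, 0.1413]
eef_rot: [-0.0, 0.999, -0.034, 0.0]
wrist_force: [0.8, -1.0, -0.2]
opening: -0.001
grasp_force: 0.2
```

carry_out(plan=[[[0.0011,0.016,0.0006,0,0,0,0],[0.0022,0.032,0.0012,0,0,0,0],[0.0033,0.048,0.0017,0,0,0,0],[0.0044,0.064,0.0023,0,0,0,0],[0.0054,0.08,0.0029,0,0,0,0]]])

```text
time_s: 4.77
eef_pos: [0.4511, 0.0369, 0.1442]
eef_rot: [-0.0, 0.999, -0.034, 0.0]
wrist_force: [0.2, -0.9, -0.2]
opening: -0.002
grasp_force: 0.2
```

carry_out(plan=[[[0.0011,0.016,0.0006,0,0,0,0],[0.0022,0.032,0.0012,0,0,0,0],[0.0033,0.048,0.0017,0,0,0,0],[0.0043,0.063,0.0023,0,0,0,0],[0.0052,0.077,0.0028,0,0,0,0]]])

```text
time_s: 5.18
eef_pos: [0.456, 0.114, 0.147]
eef_rot: [-0.0, 0.999, -0.034, -0.0]
wrist_force: [-0.2, -0.3, 0.4]
opening: 0.006
grasp_force: 0.1
```

carry_out(plan=[[[0.0009,0.013,0.0005,0,0,0,0],[0.0017,0.0245,0.0009,0,0,0,0],[0.0024,0.0345,0.0012,0,0,0,0],[0.003,0.0435,0.0016,0,0,0,0],[0.0035,0.0515,0.0019,0,0,0,0]]])

```text
time_s: 5.6
eef_pos: [0.4601, 0.1647, 0.1488]
eef_rot: [-0.0, 0.999, -0.034, -0.0]
wrist_force: [-0.4, -0.7, 0.5]
opening: 0.001
grasp_force: 0.1
```

carry_out(plan=[[[0.0004,0.0065,0.0002,0,0,0,0],[0.0008,0.0115,0.0004,0,0,0,0],[0.001,0.015,0.0005,0,0,0,0],[0.0012,0.0175,0.0006,0,0,0,0],[0.0013,0.019,0.0007,0,0,0,0]]])

```text
time_s: 6.02
eef_pos: [0.4616, 0.1828, 0.1494]
eef_rot: [0.0, 0.999, -0.034, -0.0]
wrist_force: [-0.2, -0.6, -0.4]
opening: -0.002
grasp_force: 0.1
```

carry_out(plan=[[[0,0.0005,0,0,0,0,0],[0,0.0005,0,0,0,0,0],[0,0.0005,0,0,0,0,0],[0,0.0005,0,0,0,0,0],[0,0.0005,0,0,0,0,0]]])

```text
time_s: 6.43
eef_pos: [0.4616, 0.183, 0.1495]
eef_rot: [0.0, 0.999, -0.034, 0.0]
wrist_force: [-0.6, 0.2, -0.4]
opening: -0.004
grasp_force: 0.1
```

carry_out(plan=[[[0,0,0,0,0,0,0],[0,0,0,0,0,0,0],[0,0,0,0,0,0,0],[0,0,0,0,0,0,0],[0,0,0,0,0,0,0]]])

```text
time_s: 6.85
eef_pos: [0.4616, 0.1832, 0.1495]
eef_rot: [-0.0, 0.999, -0.034, 0.0]
wrist_force: [-0.5, -0.5, -0.7]
opening: -0.001
grasp_force: 0.1
```

Run:
```python
from h import *
post()
c=camera("scene");t=camera("top")
a=c["pixels"][100:220,180:340];b=t["pixels"][190:310,80:240]
cv2.imwrite("pics/c4.png",np.hstack([cv2.resize(i,(400,300),interpolation=2) for i in(a,b)])[:,:,::-1])
o=get_obs();print(o["grasp_force"],o["wrist_force"])
```

```text
6.85 6.95 tcp [0.4616 0.1832 0.1495] t 0.2142
scene 81 32 [0.2289 0.239  0.2591] [0.229  0.2435 0.2607]
top 0
0.09341311055322876 [ 0.08008915  0.11041683 -1.02626428]
```

View pics/c4.png

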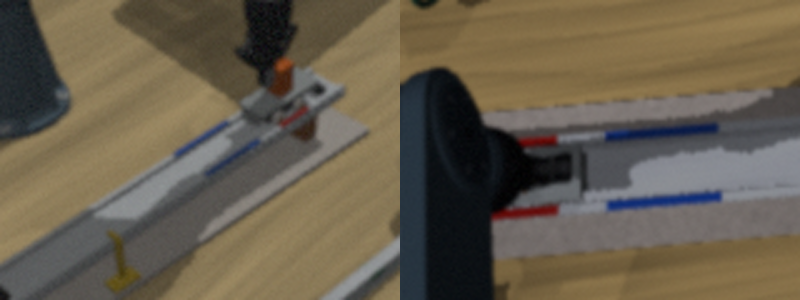

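The post is held in the red at run ≈0.529; it shows at about (285,78) in the left half of the crop and is hidden under the wrist in the top view. The hold has lasted over 1 s, so I release by retreating quickly downhill.

carry_out(plan=[[[-0.0017,-0.025,-0.0009,0,0,0,0],[-0.0045,-0.066,-0.0024,0,0,0,0],[-0.0073,-0.107,-0.0039,0,0,0,0],[-0.01,-0.147,-0.0053,0,0,0,0],[-0.0122,-0.18,-0.0065,0,0,0,0]]])

```text
time_s: 7.47
eef_pos: [0.449, 0.0011, 0.1431]
eef_rot: [0.0, 0.999, -0.034, 0.0]
wrist_force: [1.2, 0.1, 0.1]
opening: -0.002
grasp_force: 0.0
```

```bash
cat >> h.py <<'E'
def look():
    t0=get_obs()["time_s"];r=meas(camera("scene"));o=get_obs();print(t0,o["time_s"],"tcp run",(o["eef_pos"][:2]@U+.315).round(4),*r,"run",(r[2][1]+.288).round(4),(r[3][1]+.285).round(4))
E
python3 -c "
from h import *
look()"
```

```text
7.4667 7.5167 tcp run 0.342 123 47 [0.2058 0.2118 0.2334] [0.2059 0.2201 0.2362] run 0.4998 0.5051
```

carry_out(plan=[[[-0.001,-0.015,-0.0005,0,0,0,0],[-0.002,-0.03,-0.001,0,0,0,0],[-0.0028,-0.042,-0.0015,0,0,0,0],[-0.0034,-0.05,-0.0018,0,0,0,0],[-0.0036,-0.053,-0.0019,0,0,0,0]]])

```text
time_s: 7.93
eef_pos: [0.4458, -0.0507, 0.1411]
eef_rot: [0.0, 0.999, -0.035, 0.0]
wrist_force: [0.9, -1.0, -0.3]
opening: 0.002
grasp_force: 0.0
```

```bash
python3 -c "
from h import *
look()"
```

```text
7.9333 7.9833 tcp run 0.2949 127 49 [0.1401 0.1461 0.1688] [0.1408 0.1541 0.1703] run 0.4341 0.4391
```

carry_out(plan=[[[0,0,0,0,0,0,0],[0,0,0,0,0,0,0],[0,0,0,0,0,0,0],[0,0,0,0,0,0,0],[0,0,0,0,0,0,0]]])

```text
time_s: 8.4
eef_pos: [0.4458, -0.0494, 0.1411]
eef_rot: [-0.0, 0.999, -0.034, -0.0]
wrist_force: [0.5, 0.1, 1.0]
opening: 0.002
grasp_force: 0.0
```

Run:
```python
from h import *
look()
from scipy.optimize import least_squares
```

```text
8.4 8.45 tcp run 0.296 121 46 [0.0462 0.0522 0.0706] [0.0471 0.0578 0.0724] run 0.3402 0.3428
```

carry_out(plan=[[[-0.0003,-0.004,-0.0001,0,0,0,0],[-0.0011,-0.016,-0.0006,0,0,0,0],[-0.0022,-0.0325,-0.0012,0,0,0,0],[-0.0034,-0.05,-0.0018,0,0,0,0],[-0.0046,-0.0675,-0.0024,0,0,0,0]]])

```text
time_s: 8.87
eef_pos: [0.4411, -0.1181, 0.1387]
eef_rot: [0.0, 0.999, -0.034, 0.0]
wrist_force: [-0.2, -0.1, 0.6]
opening: 0.001
grasp_force: 0.0
```

```bash
python3 -c "
from h import *
o=get_obs();print(o['time_s'],o['eef_pos'],o['eef_pos'][:2]@U+.315,o['grasp_force'],o['wrist_force'])"
```

```text
8.8667 [ 0.44110218 -0.11808548  0.13871265] 0.22714564281607436 0.0 [-0.21178993 -0.11514095  0.60420536]
```

carry_out(plan=[[[-0.0012,-0.018,-0.0006,0,0,0,0],[-0.0024,-0.0355,-0.0013,0,0,0,0],[-0.0035,-0.051,-0.0018,0,0,0,0],[-0.0044,-0.0645,-0.0023,0,0,0,0],[-0.0052,-0.076,-0.0027,0,0,0,0]]])

```text
time_s: 9.28
eef_pos: [0.4358, -0.1947, 0.136]
eef_rot: [0.0, 0.999, -0.034, 0.0]
wrist_force: [0.4, -0.5, 0.1]
opening: 0.004
grasp_force: 0.1
```

```bash
python3 -c "
from h import *
o=get_obs();print(o['time_s'],o['eef_pos'],o['eef_pos'][:2]@U+.315,o['grasp_force'],o['wrist_force'])"
```

```text
9.2833 [ 0.43580539 -0.19465023  0.13599154] 0.15037383676016192 0.12381170241496875 [ 0.42236094 -0.49413524  0.11348013]
```

carry_out(plan=[[[-0.0006,-0.0095,-0.0003,0,0,0,0],[-0.0012,-0.017,-0.0006,0,0,0,0],[-0.0015,-0.0225,-0.0008,0,0,0,0],[-0.0018,-0.026,-0.0009,0,0,0,0],[-0.0019,-0.028,-0.001,0,0,0,0]]])

```text
time_s: 9.7
eef_pos: [0.434, -0.2215, 0.1349]
eef_rot: [-0.0, 0.999, -0.034, -0.0]
wrist_force: [-0.2, 0.3, 1.2]
opening: -0.001
grasp_force: 0.1
```

carry_out(plan=[[[0,-0.0005,0,0,0,0,0],[0,-0.0005,0,0,0,0,0],[0,-0.0005,0,0,0,0,0],[0,-0.0005,0,0,0,0,0],[0,-0.0005,0,0,0,0,0]]])

```text
time_s: 10.12
eef_pos: [0.4341, -0.2215, 0.135]
eef_rot: [-0.0, 0.999, -0.034, -0.0]
wrist_force: [-0.4, -1.0, -0.5]
opening: -0.001
grasp_force: 0.1
```

Run:
```python
from h import *
for i in range(3): look()
c=camera("scene");t=camera("top")
print(meas(t),get_obs()["grasp_force"],get_obs()["eef_pos"])
P=pts(c);m=cv2.inRange(hsv(c),np.array((18,110,60)),np.array((34,255,255)))>0
q=P[m];q=q[(q[:,2]>.09)&(q[:,2]<.108)&(abs(q[:,0]-.495)<.025)&(abs(q[:,1]+.195)<.03)];print(len(q),np.median(q[:,:2]@U),np.percentile(q[:,:2]@U,[5,95]))
a=c["pixels"][150:240,170:290];b=t["pixels"][190:290,220:353]
cv2.imwrite("pics/c5.png",np.hstack([cv2.resize(i,(400,300),interpolation=2) for i in(a,b)])[:,:,::-1])
```

```text
10.1167 10.1667 tcp run 0.1234 125 51 [-0.1756 -0.1659 -0.1475] [-0.1775 -0.1624 -0.1473] run 0.1221 0.1226
10.1667 10.2167 tcp run 0.1234 120 47 [-0.1754 -0.1649 -0.1492] [-0.1762 -0.1633 -0.1464] run 0.1231 0.1217
10.2167 10.2667 tcp run 0.1233 124 53 [-0.1754 -0.1664 -0.1498] [-0.1785 -0.1625 -0.1486] run 0.1216 0.1225
(20, np.int64(17), array([-0.1635, -0.1535, -0.1441]), array([-0.1636, -0.1559, -0.1463])) 0.09107552644763928 [ 0.43406777 -0.22171885  0.13498006]
20 -0.16003803743911266 [-0.16393092 -0.15559635]
```

View pics/c5.png

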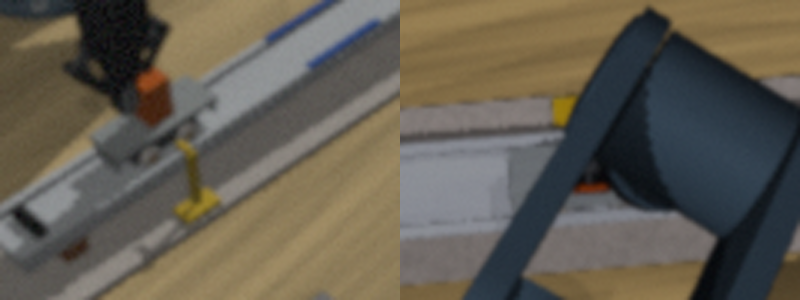

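The trolley rests against the finger, with the post (at about (152,98) in the left half of the crop) level with the pointer tip to 1–2 mm. I'll hold for a bit over a second and hand in.

carry_out(plan=[[[0,0,0,0,0,0,0],[0,0,0,0,0,0,0],[0,0,0,0,0,0,0],[0,0,0,0,0,0,0],[0,0,0,0,0,0,0]]])

```text
time_s: 10.78
eef_pos: [0.4341, -0.2218, 0.135]
eef_rot: [-0.0, 0.999, -0.034, 0.0]
wrist_force: [0.4, -0.3, 0.3]
opening: -0.001
grasp_force: 0.1
```

carry_out(plan=[[[0,0,0,0,0,0,0],[0,0,0,0,0,0,0],[0,0,0,0,0,0,0],[0,0,0,0,0,0,0],[0,0,0,0,0,0,0]]])

```text
time_s: 11.2
eef_pos: [0.4341, -0.2218, 0.135]
eef_rot: [0.0, 0.999, -0.034, 0.0]
wrist_force: [0.8, 0.1, -0.4]
opening: 0.002
grasp_force: 0.1
```

carry_out(plan=[[[0,0,0,0,0,0,0],[0,0,0,0,0,0,0],[0,0,0,0,0,0,0],[0,0,0,0,0,0,0],[0,0,0,0,0,0,0]]])

```text
time_s: 11.62
eef_pos: [0.4341, -0.2218, 0.135]
eef_rot: [0.0, 0.999, -0.034, 0.0]
wrist_force: [0.0, -0.0, 0.1]
opening: -0.003
grasp_force: 0.1
```

```bash
python3 -c "
from h import *
look();print(get_obs()['grasp_force']);print(hand_in())"
```

```text
11.6167 11.6667 tcp run 0.1232 120 50 [-0.1765 -0.1653 -0.149 ] [-0.1783 -0.1621 -0.1477] run 0.1227 0.1229
0.08955883396765785
the job is handed in; nothing more can be done
None
```

I handed the job in after 11.7 s with the trolley held still against the finger, the post within about 2 mm of the yellow pointer: it was held in the red for over 1 s, rolled through the blue with no contact read, and was caught below it; the cover's shift could not be measured, and the hand-in gave no verdict.

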